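# Transfer the sample row to the measuring rack in reverse order

## Robot

A 6-joint arm with a two-finger parallel gripper is mounted at the origin on a cart in front of the work surface, level with it; the furniture and walls round the work are solid. World frame = base frame: x ahead of the robot, y to its left, z up, the work surface at z = 0. Lengths are in m, angles in rad, forces in N, time in s.
With the tool pointing down it reaches from about 0.375 to 0.925 m from the base axis. Payload 5.7 kg.
Tool frame: the origin (TCP) lies at the very end of the fingers, on their centre line; the grasp point (between the pads) lies 19 mm behind it; z points along the fingers, y is the direction in which the jaws open and shut (so a half turn about z gives the same grasp; the last joint's range is limited). The gripper opens to 85 mm and grips with 20 to 120 N. Pads are 22 mm wide; open, the fingers measure 114 mm over their backs; the gripper's body (76 mm by 85 mm) begins 54 mm behind the grasp point. The pads swing forward as they close: fully open they stand 13 mm farther back than shut.
Start: joints at [-0.115, 0.359, 1.51, -0, 1.272, -0.115], TCP at [0.6, -0, 0.231] pointing down, gripper open.
Joint ranges: [-2.97, 2.97], [-1.01, 2.36], [0.21, 2.38], [-0.96, 4.11], [0.2, 2.71], [-2.98, 2.98]. Speed limits (rad/s): [2.39, 2.39, 3.14, 3.14, 3.14, 3.14].

## Interface

Orientations are given as a unit quaternion [w, x, y, z].
In Python, from station import bot gives the robot as it stands. The module is installed in compiled form; this text tells all that it offers.
- The arm moves only by the shell command python3 -m crank 'ROWS' [OPENING] [FORCE]. ROWS is text: rows parted by semicolons, each of 4 numbers parted by spaces: the shift along the world's x, y, z in cm, then the turn about the world's z in rad. In form: x y z yaw; .... A call has 1 to 12 rows; each row is the pose to reach, as a shift and turn from the pose commanded when the call began; what a row does not reach only later rows make up. A row lasts 1/8 s, in which the tool goes at most 62.5 mm and 10.7 degrees, less where a joint would pass 70% of its speed; a pose out of reach is approached as far as the arm can. A call with a gripper value outside its range is refused whole. OPENING is the finger opening in cm, from 0 to 8.54, set as the call begins (- or left out, the last holds). The fingers move at their own pace and stop on an object; FORCE is the grip in N (left out, the last holds). Time passes only in rows, so rows that repeat a pose let the fingers close. It gives the time, the measured TCP pose, the force and the opening at its end, in the units of the state.
- bot.get_state(): the state, without advancing time (a new reading comes with each control period).
- bot.snapshot(name): name is "scene" or "side" or "wrist"; returns a dict with "pixels" (400x640x3 uint8, red, green, blue), "fov_y" (degrees; the focal length in pixels is half the picture's height over the tangent of half this angle, whatever the lens; pixels are square), "cx", "cy" (the principal point, pixels), "D" ([k1, k2, p1, p2, k3] as OpenCV has them; the pictures are not rectified), "rvec" (rotation vector, rad) and "tvec" (3), from world to camera coordinates, as OpenCV has them. Camera axes: x right, y down, z forward; pixel columns grow to the right and rows downward; lengths in m; the calibration is good to about 2 mm. A picture is of the moment at which its call begins. There is no depth.
- bot.job_done(): hands the job in, once; it reports no verdict.
The state is a dict: "clock": time; "qpos": joint angles; "qd": joint speeds; "effort": joint torques, N m; "position": TCP position; "ee_rot": TCP orientation; "force": force on the tool from outside, world axes, zero at the start; "moment": the same for the moment, N m; "grip_width": opening from 0.0 (shut) to 1.0 (fully open).
Only numpy, scipy, OpenCV 4.12 (cv2) and the standard library are available. Lean on these libraries where they do the work, as an engineer would, in place of code of your own. Each camera call takes 0.05 s, during which the arm holds its last target.

## Task

The last sample taken is to be measured first: move the four vessels (three capped sample jars and a small steel tin) from the full rack into the cells of the empty rack, one to a cell, so that their row is reversed. Seen from the robot, the vessel now at the left end of the full rack must finish at the right end of the other rack, the second from the left must finish second from the right, and so on. Leave each standing upright on the pad of its cell, and tip none over on the way.

Things in the scene. Friction and masses are not known exactly. Their poses are not given: they have to be found in the camera images.
- jar_large_mid (a point): large screw-cap sample jar with dark contents and a white cap, about 50 mm across, 78 mm tall (tallest of the four); the point lies on its axis, half-way up (39 mm above its underside), z along its axis
- jar_medium_mid (a point): medium screw-cap sample jar with a blue cap, about 44 mm across, 69 mm tall; the point lies on its axis, half-way up (34.5 mm above its underside), z along its axis
- jar_small_mid (a point): small screw-cap sample jar with amber contents and a white cap, about 41 mm across, 63 mm tall; the point lies on its axis, half-way up (31.5 mm above its underside), z along its axis
- tin_mid (a point): round bare steel sample tin with a flat slip lid, body 46 mm across, lid 49 mm across (its lowest edge 34 mm up), 46 mm tall (shortest of the four); the point lies on its axis, half-way up (23 mm above its underside), z along its axis
- rack_full: low fixed aluminium rack that holds the vessels at the start (left or right varies), 76 x 286 mm plus a wire bail at each end (305 overall); origin at centre of underside, y along the row to the robot's left (yaw within 0.2 rad). Four open cells at y = -105, -35, +35, +105 mm, same size as in the empty rack, each with a black pad whose top is 7 mm above the bench.
- rack_empty: low fixed aluminium rack, empty at the start, 76 x 286 mm plus a wire bail at each end (305 overall); origin at centre of underside, y along the row to the robot's left (yaw within 0.2 rad). Four open cells at y = -105, -35, +35, +105 mm, each 67 (y) x 69 (x) mm inside; walls 3 mm thick, tops 13 mm above bench; a round black pad 58 mm across in each, top 7 mm above bench.
- pad_jar_large: fixed round black pad, 58 mm across, 3 mm thick, in the cell of the full rack where jar_large stands at the start (it stays there and so still marks that cell when the vessel is gone); origin at the centre of its underside, 4 mm above the bench
- pad_jar_medium: fixed round black pad, 58 mm across, 3 mm thick, in the cell of the full rack where jar_medium stands at the start (it stays there and so still marks that cell when the vessel is gone); origin at the centre of its underside, 4 mm above the bench
- pad_jar_small: fixed round black pad, 58 mm across, 3 mm thick, in the cell of the full rack where jar_small stands at the start (it stays there and so still marks that cell when the vessel is gone); origin at the centre of its underside, 4 mm above the bench
- pad_tin: fixed round black pad, 58 mm across, 3 mm thick, in the cell of the full rack where tin stands at the start (it stays there and so still marks that cell when the vessel is gone); origin at the centre of its underside, 4 mm above the bench

How it is judged:
At the end, for the whole second after the job is handed in: Each vessel stands in the cell of the once empty rack that mirrors its starting cell (start at +105 mm along y: end at -105 mm, +35 to -35, and so on), within 15 mm of the cell centre in x and y, upright within 0.08 rad, down on the pad within 4 mm, let go and at rest (((y of pad_jar_large in the frame of rack_full between -0.125 and -0.085 m and y of jar_large_mid in the frame of rack_empty between 0.09 and 0.12 m) or (y of pad_jar_large in the frame of rack_full between -0.055 and -0.015 m and y of jar_large_mid in the frame of rack_empty between 0.02 and 0.05 m) or (y of pad_jar_large in the frame of rack_full between 0.015 and 0.055 m and y of jar_large_mid in the frame of rack_empty between -0.05 and -0.02 m) or (y of pad_jar_large in the frame of rack_full between 0.085 and 0.125 m and y of jar_large_mid in the frame of rack_empty between -0.12 and -0.09 m)) and x of jar_large_mid in the frame of rack_empty between -0.015 and 0.015 m and height (world z) of jar_large_mid between 0.042 and 0.05 m and angle between each of jar_large_mid, jar_medium_mid, jar_small_mid, tin_mid's own z axis and vertical below 0.08 rad and linear speed of each of jar_large, jar_medium, jar_small, tin below 0.02 m/s and contact force between each of jar_large, jar_medium, jar_small, tin and the fingers below 0.05 N and ((y of pad_jar_medium in the frame of rack_full between -0.125 and -0.085 m and y of jar_medium_mid in the frame of rack_empty between 0.09 and 0.12 m) or (y of pad_jar_medium in the frame of rack_full between -0.055 and -0.015 m and y of jar_medium_mid in the frame of rack_empty between 0.02 and 0.05 m) or (y of pad_jar_medium in the frame of rack_full between 0.015 and 0.055 m and y of jar_medium_mid in the frame of rack_empty between -0.05 and -0.02 m) or (y of pad_jar_medium in the frame of rack_full between 0.085 and 0.125 m and y of jar_medium_mid in the frame of rack_empty between -0.12 and -0.09 m)) and x of jar_medium_mid in the frame of rack_empty between -0.015 and 0.015 m and height (world z) of jar_medium_mid between 0.0375 and 0.0455 m and ((y of pad_jar_small in the frame of rack_full between -0.125 and -0.085 m and y of jar_small_mid in the frame of rack_empty between 0.09 and 0.12 m) or (y of pad_jar_small in the frame of rack_full between -0.055 and -0.015 m and y of jar_small_mid in the frame of rack_empty between 0.02 and 0.05 m) or (y of pad_jar_small in the frame of rack_full between 0.015 and 0.055 m and y of jar_small_mid in the frame of rack_empty between -0.05 and -0.02 m) or (y of pad_jar_small in the frame of rack_full between 0.085 and 0.125 m and y of jar_small_mid in the frame of rack_empty between -0.12 and -0.09 m)) and x of jar_small_mid in the frame of rack_empty between -0.015 and 0.015 m and height (world z) of jar_small_mid between 0.0345 and 0.0425 m and ((y of pad_tin in the frame of rack_full between -0.125 and -0.085 m and y of tin_mid in the frame of rack_empty between 0.09 and 0.12 m) or (y of pad_tin in the frame of rack_full between -0.055 and -0.015 m and y of tin_mid in the frame of rack_empty between 0.02 and 0.05 m) or (y of pad_tin in the frame of rack_full between 0.015 and 0.055 m and y of tin_mid in the frame of rack_empty between -0.05 and -0.02 m) or (y of pad_tin in the frame of rack_full between 0.085 and 0.125 m and y of tin_mid in the frame of rack_empty between -0.12 and -0.09 m)) and x of tin_mid in the frame of rack_empty between -0.015 and 0.015 m and height (world z) of tin_mid between 0.026 and 0.034 m); the robot touches nothing.
It fails at once if the jar large is tipped over (leans more than 0.6 rad) (angle between jar_large_mid's own z axis and vertical above 0.6 rad).
It fails at once if the jar medium is tipped over (leans more than 0.6 rad) (angle between jar_medium_mid's own z axis and vertical above 0.6 rad).
It fails at once if the jar small is tipped over (leans more than 0.6 rad) (angle between jar_small_mid's own z axis and vertical above 0.6 rad).
It fails at once if the tin is tipped over (leans more than 0.6 rad) (angle between tin_mid's own z axis and vertical above 0.6 rad).
It also fails if it takes over 106 s, if anything falls off the work surface, if the arm or the gripper's body presses on something with over 40 N, if the wrist force passes 120 N, or if a joint passes its speed limit or range.

## Working session

There is one attempt and no reset: what is moved stays moved. The work goes in short steps, Python scripts to look and compute and a shell command to move; the robot and the scene stay as the last step left them, time stands still between calls to the robot, and variables do not carry over. Pictures are saved under pics/ and viewed, and the job is handed in when it is done.

```bash
mkdir -p pics
cat > h.py <<'E'
import numpy as np, cv2
from station import bot
def snap(n,f=None):
    s=bot.snapshot(n); s['pixels']=np.asarray(s['pixels'])
    if f: cv2.imwrite('pics/'+f,s['pixels'][:,:,::-1])
    return s
def K(s):
    f=200/np.tan(np.radians(s['fov_y'])/2); return np.array([[f,0,s['cx']],[0,f,s['cy']],[0,0,1.]])
def ray(s,uv,z):
    R=cv2.Rodrigues(np.array(s['rvec'],float))[0]; t=np.array(s['tvec'],float).reshape(3)
    p=cv2.undistortPoints(np.array(uv,float).reshape(-1,1,2),K(s),np.array(s['D'],float)).reshape(-1,2)
    d=np.c_[p,np.ones(len(p))]@R; C=-R.T@t
    return C+d*((z-C[2])/d[:,2])[:,None]
def proj(s,P):
    return cv2.projectPoints(np.array(P,float).reshape(-1,1,3),np.array(s['rvec'],float),np.array(s['tvec'],float),K(s),np.array(s['D'],float))[0].reshape(-1,2)
E
python3 - <<'E'
from h import *
for n in('scene','side','wrist'):
    s=snap(n,n+'0.png');R=cv2.Rodrigues(np.array(s['rvec'],float))[0];print(n,s['fov_y'],-R.T@np.array(s['tvec']).reshape(3),R[2],s['D'])
print(bot.get_state())
E
```

```text
scene 43.31791050443841 [-0.42012796  0.52057303  0.80127479] [ 0.71598932 -0.40811522 -0.5663932 ] [-0.11218954  0.          0.          0.          0.        ]
side 46.81009983401443 [0.01572331 0.79988187 0.77419019] [ 0.38924013 -0.68861932 -0.61179699] [-0.0620005  0.         0.         0.         0.       ]
wrist 59.530962268327116 [0.59987419 0.07854262 0.37328737] [-0.00204304 -0.30750158 -0.95154538] [0.00074555 0.         0.         0.         0.        ]
{'clock': 0.15, 'qpos': array([-1.15085987e-01,  3.59349323e-01,  1.51118944e+00, -8.01385675e-06,
        1.27252699e+00, -1.15145857e-01]), 'qd': array([-2.48264947e-04, -1.06283188e-03, -2.44864841e-03,  2.13090423e-04,
       -4.46792552e-05,  2.40633068e-04]), 'effort': array([ 1.72794025e-04, -5.28028965e+01, -2.78930157e+01, -4.07995576e-04,
        8.21093854e-03, -1.54210170e-05]), 'position': array([5.99463094e-01, 5.99313985e-05, 2.30638751e-01]), 'ee_rot': array([-5.74813175e-04,  7.07084587e-01,  7.07128591e-01, -4.60548575e-04]), 'force': array([ 0.3345044 , -0.51574729,  1.01523097]), 'moment': array([0.00189563, 0.0305169 , 0.00120525]), 'grip_width': 1.0008651437511282}
```

View pics/scene0.png

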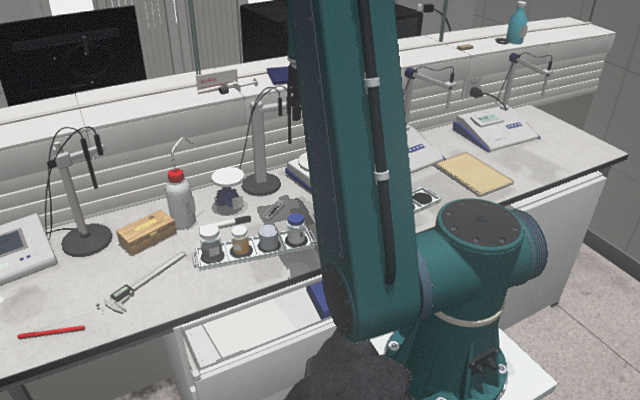

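View pics/side0.png

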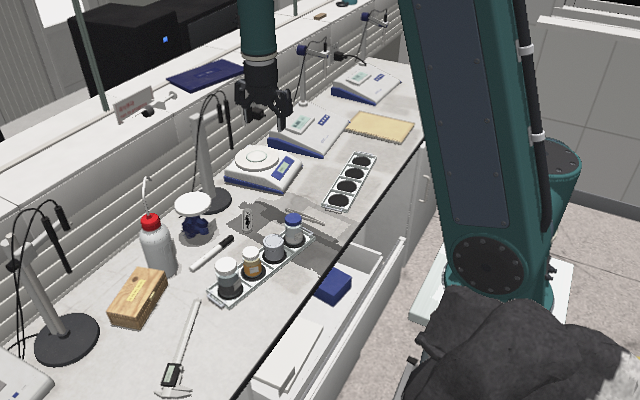

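View pics/wrist0.png

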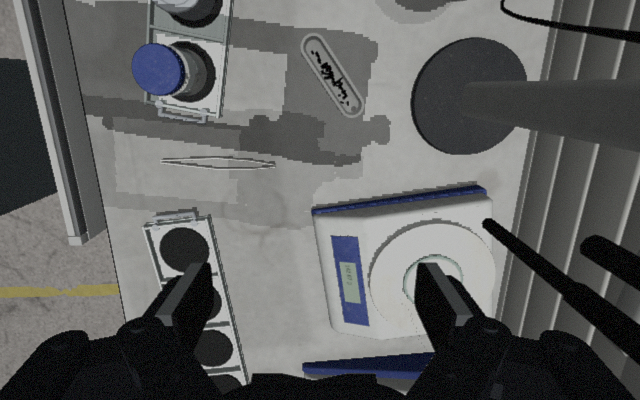

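Run:
```python
from h import *
im=cv2.imread('pics/side0.png')
a=cv2.resize(im[200:310,200:340],None,fx=5,fy=5,interpolation=cv2.INTER_CUBIC)
cv2.imwrite('pics/side0a.png',a)
b=cv2.resize(im[140:220,310:390],None,fx=6,fy=6,interpolation=cv2.INTER_CUBIC)
cv2.imwrite('pics/side0b.png',b)
# dark blobs in empty rack
g=cv2.cvtColor(im,cv2.COLOR_BGR2GRAY)
s=bot.snapshot('side')
m=(g<60).astype(np.uint8); m[:, :310]=0;m[:,390:]=0;m[:140]=0;m[220:]=0
n,l,st,c=cv2.connectedComponentsWithStats(m)
for i in range(1,n):
    if st[i,4]>40: print(st[i],c[i],ray(s,c[i],.007))
```

```text
[352 157  18   9 116] [361.31034483 161.1637931 ] [[ 0.47411568 -0.31092296  0.007     ]]
[345 168  18  11 139] [354.0647482  173.17266187] [[ 0.46566166 -0.24101964  0.007     ]]
[337 181  19  11 158] [346.43037975 186.11392405] [[ 0.45678342 -0.17148328  0.007     ]]
[364 185  26  35 102] [376.39215686 203.21568627] [[ 0.35122089 -0.1395021   0.007     ]]
[328 195  20  12 178] [338.17977528 200.13483146] [[ 0.44783883 -0.10191176  0.007     ]]
```

View pics/side0a.png

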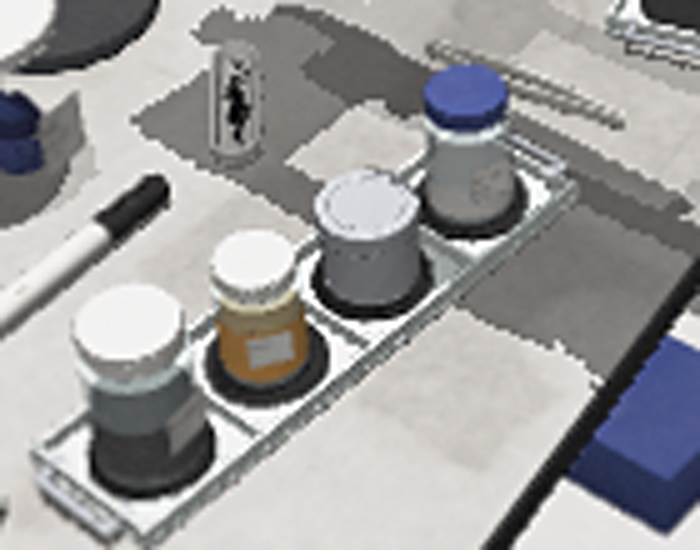

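View pics/side0b.png

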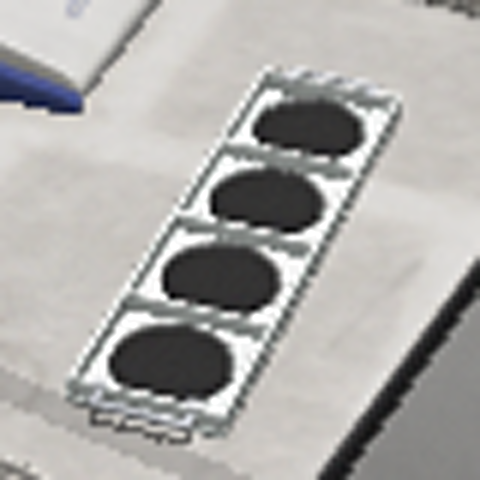

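Run:
```python
from h import *
s=snap('side')
uv=[(225.6,264),(250.6,252),(273.4,241),(293.2,219.4)]
P=np.array([ray(s,u,z)[0] for u,z in zip(uv,(.085,.070,.053,.076))]);print(P, np.linalg.norm(np.diff(P,axis=0),axis=1))
d=P[0]-P[3];yaw=np.arctan2(-d[0],d[1]);print('full yaw',yaw,P.mean(0))
w=snap('wrist')
im=w['pixels'][:,:,::-1]
m=cv2.inRange(cv2.cvtColor(im,cv2.COLOR_BGR2HSV),(105,120,60),(130,255,255));m[:, 240:]=0
M=cv2.moments(m,True);print(M['m10']/M['m00'],M['m01']/M['m00'])
cs=max(cv2.findContours(m,0,1)[0],key=cv2.contourArea);e=cv2.fitEllipse(cs);print(e,ray(w,e[0],.076))
print('pad wrist',ray(w,(184,249),.007))
# predict full rack cells in wrist from estimate
```

```text
[[0.51068892 0.29793131 0.085     ]
 [0.49608719 0.23091293 0.07      ]
 [0.48279975 0.16183465 0.053     ]
 [0.46811029 0.0966964  0.076     ]] [0.07021163 0.07236965 0.07062415]
full yaw -0.20851140480044147 [0.48942154 0.19684382 0.071     ]
154.8410386320456 68.18302723242559
((156.2368621826172, 68.17481231689453), (44.86797332763672, 52.782203674316406), 136.23765563964844) [[0.47387717 0.09080884 0.076     ]]
pad wrist [[ 0.44955718 -0.10282123  0.007     ]]
```

```bash
python3 - <<'E'
from h import *
s=snap('side');w=snap('wrist')
print('lampbase',ray(s,(212,208),0), ray(w,(470,95),0))
print('balance',ray(w,[(315,212),(333,335)],0),ray(w,[(315,212),(333,335)],.05))
print('stirrer',ray(s,[(195,238),(176,240)],0), 'bench lamp head', ray(s,(215,130),.2))
E
python3 -m crank '-3 4 1 -0.05; -6 10 2 -0.1; -10 16 2 -0.15; -11 21 2 -0.2; -11 21 2 -0.2'
python3 - <<'E'
from h import *
snap('wrist','w1.png')
E
```

```text
lampbase [[0.73462321 0.08534167 0.        ]] [[0.7602097  0.06809286 0.        ]]
balance [[ 0.60140162 -0.05981014  0.        ]
 [ 0.62477941 -0.22842836  0.        ]] [[ 0.60123488 -0.04130908  0.05      ]
 [ 0.62148576 -0.18737372  0.05      ]]
stirrer [[0.69500162 0.20109148 0.        ]
 [0.73187451 0.23010888 0.        ]] bench lamp head [[0.74802696 0.01360389 0.2       ]]
clock: 1.02
position: [0.4883, 0.2135, 0.2515]
ee_rot: [-0.001, 0.773, 0.635, 0.0]
force: [-0.9, -1.7, -0.4]
grip_width: 1.001
```

View pics/w1.png

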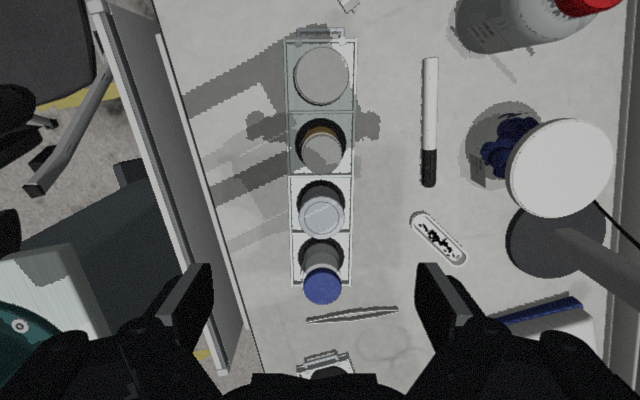

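Run:
```python
from h import *
s=snap('wrist','w1b.png')
print(s['tvec'])
uv=[(322,75),(322,151.5),(321.5,216),(322,286.5)]
P=np.array([ray(s,u,z)[0] for u,z in zip(uv,(.085,.070,.053,.076))]);print(P, np.linalg.norm(np.diff(P,axis=0),axis=1))
d=P[0]-P[3];print('full yaw',np.arctan2(-d[0],d[1]),P.mean(0))
print('rack L/R edges',ray(s,[(285.5,60),(354.5,60),(291.5,260),(352,260)],.013))
a=cv2.resize(s['pixels'][20:320,250:400,::-1],None,fx=2,fy=2,interpolation=cv2.INTER_CUBIC)
cv2.imwrite('pics/w1c.png',a)
```

```text
[-0.43881895  0.2416979   0.4925711 ]
[[0.51300206 0.29476137 0.085     ]
 [0.50076336 0.22874212 0.07      ]
 [0.48733826 0.15904596 0.053     ]
 [0.47427915 0.09052774 0.076     ]] [0.06879918 0.07298485 0.07344581]
full yaw -0.18737689426138984 [0.49384571 0.1932693  0.071     ]
rack L/R edges [[0.48122477 0.31750002 0.013     ]
 [0.5500182  0.3038564  0.013     ]
 [0.43877498 0.09472857 0.013     ]
 [0.51093702 0.08043159 0.013     ]]
```

View pics/w1c.png

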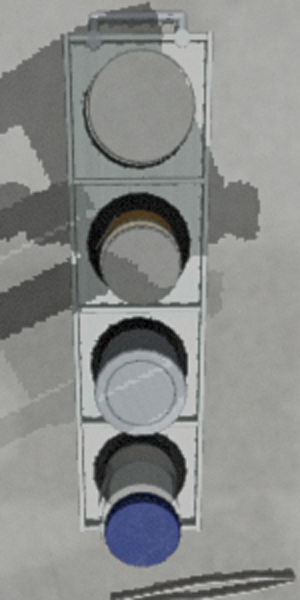

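Run:
```python
from h import *
st=bot.get_state();print(st['position'],st['ee_rot'],st['clock'])
```

```text
[0.48984157 0.2104762  0.25136623] [ 2.66562883e-04  7.73327680e-01  6.34006489e-01 -6.86076397e-06] 1.125
```

```bash
python3 -m crank '1.2 4.3 -2 0.01; 2.2 8.7 -5 0.01; 2.2 8.7 -10 0.01; 2.2 8.7 -14 0.01; 2.2 8.7 -14 0.01' 8.54 40
python3 - <<'E'
from h import *
snap('wrist','w2.png');snap('side','s2.png')
E
```

```text
clock: 1.75
position: [0.5103, 0.2943, 0.1082]
ee_rot: [-0.001, 0.772, 0.636, -0.004]
force: [-0.1, 0.0, 0.5]
grip_width: 1.002
```

View pics/w2.png

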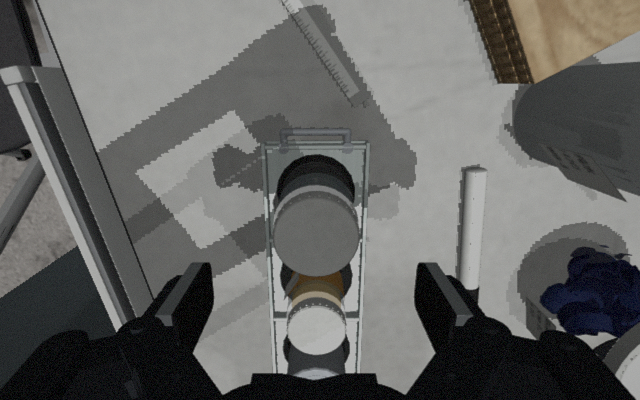

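View pics/s2.png

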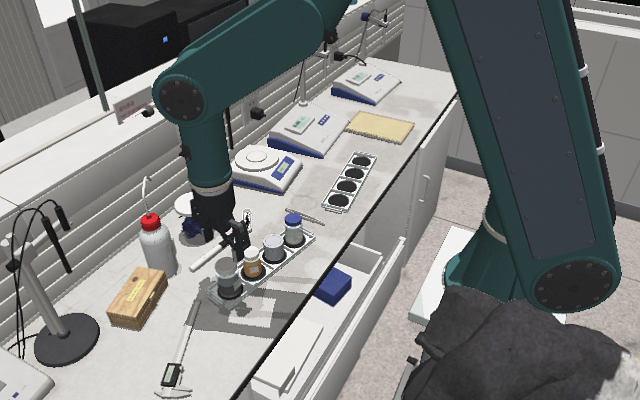

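Run:
```python
from h import *
s=snap('wrist');st=bot.get_state();print(st['position'])
print(ray(s,[(316,233),(273,233),(359,233)],.085), ray(s,(316.5,328),.07))
```

```text
[0.51383894 0.29653218 0.11288395]
[[0.51546957 0.29958421 0.085     ]
 [0.49320629 0.30389896 0.085     ]
 [0.53773194 0.2952701  0.085     ]] [[0.50236409 0.22901797 0.07      ]]
```

```bash
python3 -m crank '0.1 0.2 -4 0; 0.1 0.2 -7 0; 0.1 0.2 -8.8 0; 0.1 0.2 -8.8 0'
python3 -m crank '0 0 0 0;0 0 0 0;0 0 0 0;0 0 0 0;0 0 0 0;0 0 0 0;0 0 0 0;0 0 0 0' 2 40
python3 - <<'E'
from h import *
snap('wrist','w3.png');snap('side','s3.png')
E
```

```text
clock: 2.4
position: [0.5133, 0.2988, 0.0234]
ee_rot: [-0.0, 0.771, 0.637, -0.0]
force: [-0.0, 0.3, -0.0]
grip_width: 1.002
clock: 3.4
position: [0.5137, 0.2995, 0.0247]
ee_rot: [0.0, 0.771, 0.637, 0.001]
force: [-0.4, -0.6, 5.6]
grip_width: 0.557
```

View pics/w3.png

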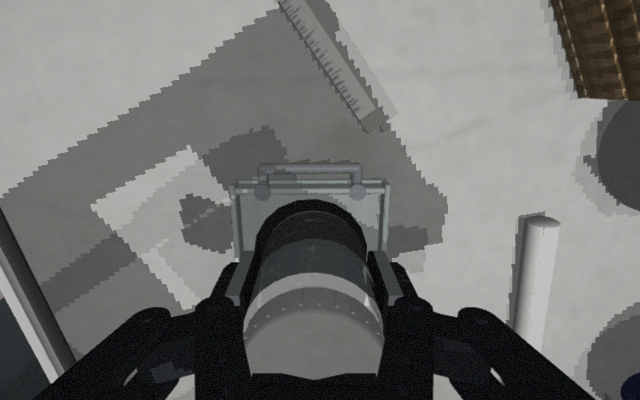

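View pics/s3.png

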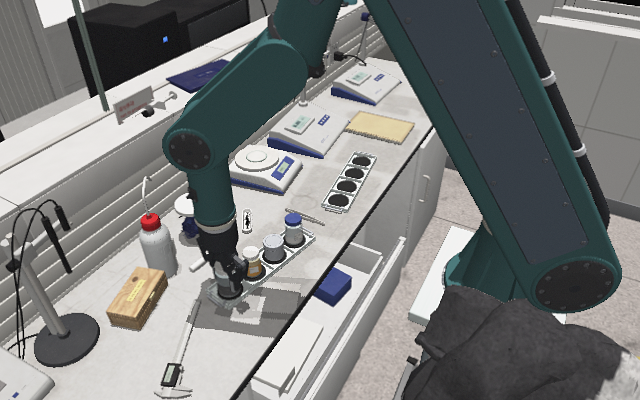

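```bash
python3 -m crank '0 0 1 0; 0 0 4 0; 0 0 9 0; 0 0 14 0; 0 -4 16 0; 0 -9 17 0.05; 0 -14 17 0.12; 0 -20 17 0.2; 0 -26 17 0.28; 0 -31 17 0.315; 0 -33 17 0.315; 0 -33 17 0.315'
python3 - <<'E'
from h import *
s=snap('wrist','w4.png');snap('side','s4.png');np.savez('w4.npz',**s)
E
```

```text
clock: 5.0
position: [0.513, -0.0325, 0.194]
ee_rot: [0.0, 0.663, 0.749, 0.0]
force: [0.8, 0.1, -0.6]
grip_width: 0.556
```

View pics/w4.png

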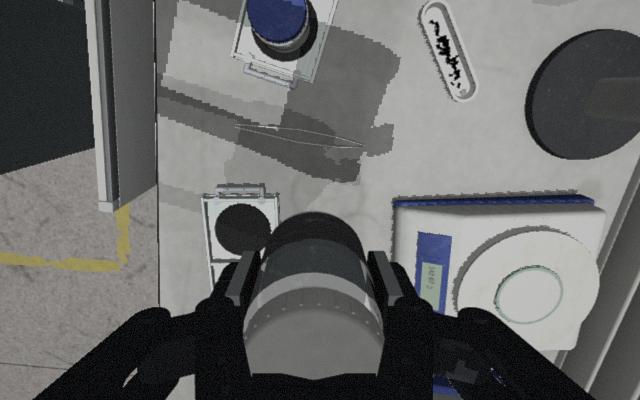

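View pics/s4.png

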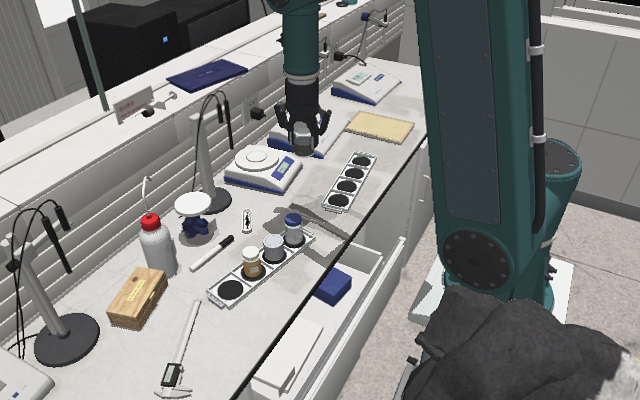

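Run:
```python
from h import *
s=snap('wrist');d=snap('side')
def dark(im,x0,x1,y0,y1):
    g=im.mean(2);m=np.zeros(g.shape,np.uint8);m[y0:y1,x0:x1]=g[y0:y1,x0:x1]<65
    n,l,st,c=cv2.connectedComponentsWithStats(m);i=1+np.argmax(st[1:,4]);return st[i],c[i]
a,c=dark(s['pixels'],212,272,200,262);print(a,c,'empty +105 wrist',ray(s,c,.007))
print('left edge',ray(s,[(202,198),(209,270)],.013))
a,c=dark(d['pixels'],210,245,275,303);print(a,c,'full +105 pad side',ray(d,c,.007))
```

```text
[ 215  205   57   57 2455] [244.45173116 233.41507128] empty +105 wrist [[ 0.45101596 -0.10560935  0.007     ]]
left edge [[ 0.40861461 -0.07052085  0.013     ]
 [ 0.41796924 -0.14882963  0.013     ]]
[218 280  25  20 381] [229.99212598 289.54330709] full +105 pad side [[0.51008276 0.29885402 0.007     ]]
```

```bash
python3 -m crank '-1 -5 0 0; -2 -11 0 0; -3 -17 0 0; -3.8 -23 -1 0; -3.8 -28 -4 0; -3.8 -28 -9 0; -3.8 -28 -12 0; -3.8 -28 -12 0'
python3 - <<'E'
from h import *
snap('side','s5.png');s=snap('wrist','w5.png');print(bot.get_state()['position'])
E
```

```text
clock: 6.2
position: [0.4737, -0.3087, 0.0711]
ee_rot: [-0.003, 0.661, 0.75, -0.0]
force: [-0.6, 0.8, 0.1]
grip_width: 0.554
[ 0.47579437 -0.31058113  0.07393216]
```

View pics/w5.png

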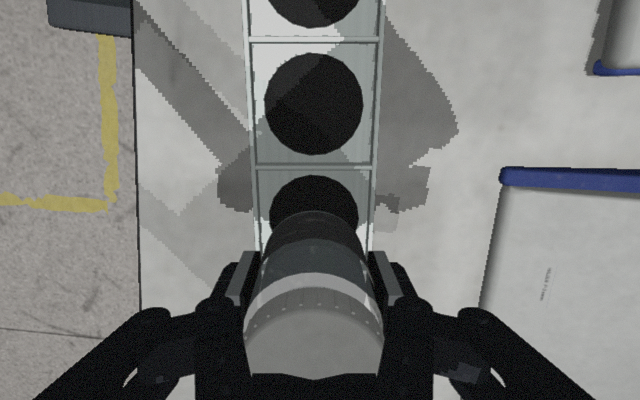

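View pics/s5.png

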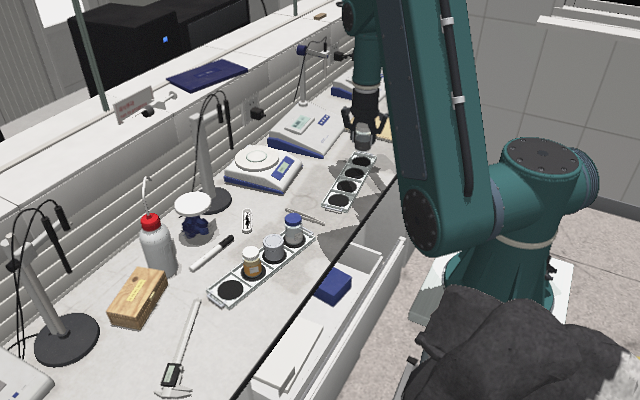

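```bash
python3 - <<'E'
from h import *
s=snap('wrist');print(ray(s,(313.5,103.5),.007), ray(s,(314,214),.007))
E
python3 -m crank '0 0 -2 0; 0 0 -4 0; 0 0 -4.9 0; 0 0 -4.9 0; 0 0 -4.9 0'
python3 -m crank '0 0 0 0; 0 0 0 0;0 0 0 0;0 0 0 0;0 0 4 0;0 0 9 0;0 0 12 0;0 0 14 0;0 0 14 0' 8.54
python3 - <<'E'
from h import *
snap('side','s6.png');s=snap('wrist','w6.png');print(bot.get_state()['position'])
E
```

```text
[[ 0.46731629 -0.24320825  0.007     ]] [[ 0.47624211 -0.31100424  0.007     ]]
clock: 6.98
position: [0.4758, -0.3114, 0.0253]
ee_rot: [0.001, 0.661, 0.75, 0.0]
force: [0.6, -0.2, -1.1]
grip_width: 0.557
clock: 8.1
position: [0.4759, -0.3118, 0.1658]
ee_rot: [0.002, 0.662, 0.75, 0.0]
force: [-0.1, -0.3, -0.4]
grip_width: 1.002
[ 0.47458329 -0.31071647  0.16362267]
```

View pics/w6.png

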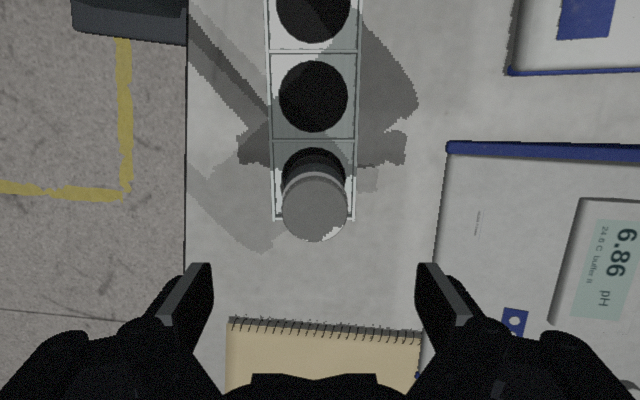

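View pics/s6.png

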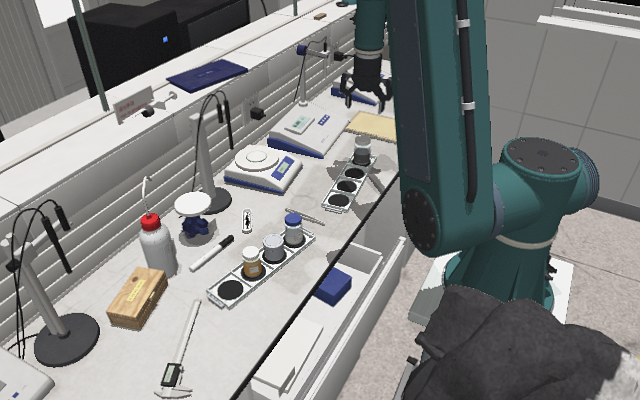

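```bash
python3 -m crank '0 5 2 0; 0 11 4 -0.05; 0 17 4 -0.1; 0.5 23 4 -0.15; 1 29 4 -0.2; 1.5 35 4 -0.25; 2 41 4 -0.3; 2.5 47 4 -0.315; 2.5 52 1 -0.315; 2.5 54.1 -2 -0.315; 2.5 54.1 -5 -0.315;2.5 54.1 -5 -0.315'
python3 - <<'E'
from h import *
s=snap('wrist','w7.png');print(bot.get_state()['position'])
E
```

```text
clock: 9.7
position: [0.4968, 0.2294, 0.1108]
ee_rot: [-0.002, 0.771, 0.637, -0.004]
force: [-0.3, -0.6, -0.4]
grip_width: 0.996
[0.49830153 0.22951654 0.11255159]
```

View pics/w7.png

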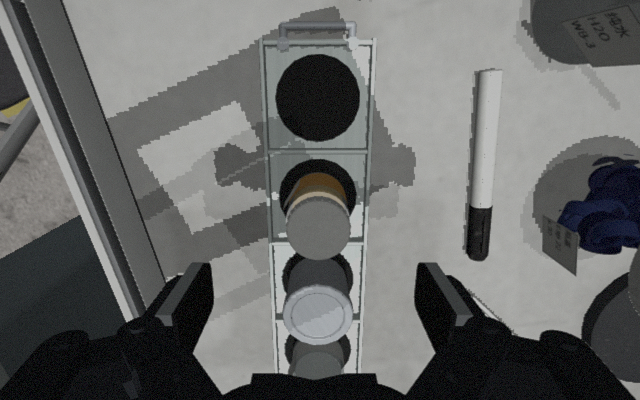

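```bash
python3 - <<'E'
from h import *
s=snap('wrist');print(ray(s,(318,227.5),.07),ray(s,(318,315),.053),ray(s,(318,98),.007),bot.get_state()['position'])
E
python3 -m crank '0.1 0.1 -4 0; 0.1 0.1 -7.5 0; 0.1 0.1 -9.2 0; 0.1 0.1 -9.2 0'
python3 -m crank '0 0 0 0;0 0 0 0;0 0 0 0;0 0 0 0;0 0 0 0;0 0 0 0;0 0 0 0;0 0 0 0' 2 40
```

```text
[[0.50091043 0.22942225 0.07      ]] [[0.48775504 0.15880165 0.053     ]] [[0.51411035 0.29713378 0.007     ]] [0.49953368 0.22965211 0.11380733]
clock: 10.3
position: [0.5009, 0.2306, 0.0222]
ee_rot: [-0.0, 0.771, 0.637, -0.0]
force: [0.5, 0.1, -0.2]
grip_width: 1.001
clock: 11.3
position: [0.5016, 0.2313, 0.0235]
ee_rot: [0.0, 0.771, 0.637, 0.001]
force: [-1.3, 0.3, 6.8]
grip_width: 0.446
```

```bash
python3 -m crank '0 0 2 0; 0 0 6 0; 0 0 11 0; 0 -4 14 0; 0 -10 15 0.05; 0 -16 15 0.12; -1 -22 15 0.2; -2 -28 15 0.28; -3 -34 15 0.315; -3.4 -40 15 0.315; -3.4 -45 13 0.315; -3.4 -47.2 10 0.315'
python3 -m crank '0 0 -3 0; 0 0 -5 0; 0 0 -5 0'
python3 - <<'E'
from h import *
snap('side','s8.png');s=snap('wrist','w8.png');print(bot.get_state()['position'])
E
```

```text
clock: 12.8
position: [0.4681, -0.2448, 0.1232]
ee_rot: [0.002, 0.662, 0.749, 0.0]
force: [0.0, -0.3, -1.7]
grip_width: 0.451
clock: 13.18
position: [0.4658, -0.2403, 0.0712]
ee_rot: [-0.002, 0.662, 0.75, -0.0]
force: [-0.7, 0.0, -0.8]
grip_width: 0.452
[ 0.46726419 -0.2410984   0.07293158]
```

View pics/w8.png

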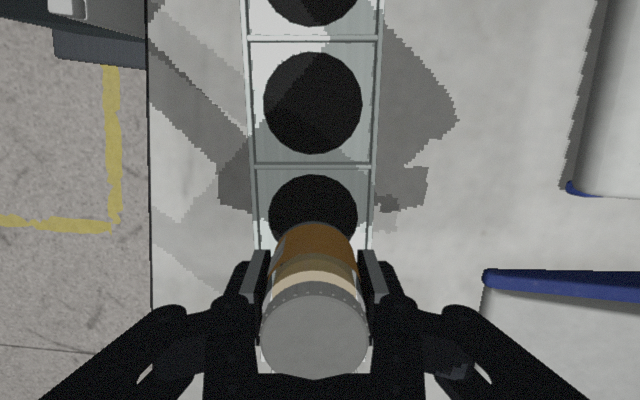

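View pics/s8.png

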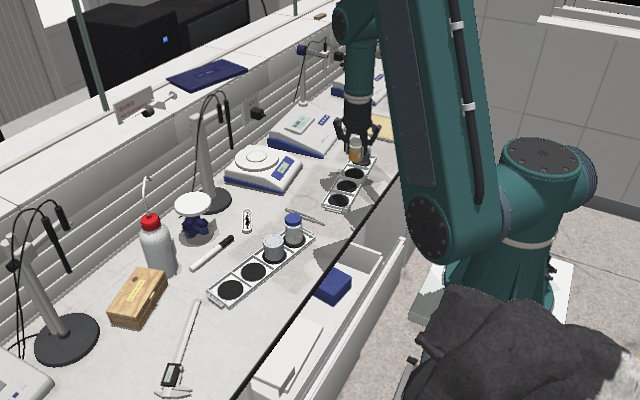

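```bash
python3 -m crank '0 0 -2 0; 0 0 -4 0; 0 0 -4.9 0; 0 0 -4.9 0; 0 0 -4.9 0'
python3 -m crank '0 0 0 0; 0 0 0 0;0 0 0 0;0 0 0 0;0 0 4 0;0 0 9 0;0 0 12 0;0 0 14 0;0 0 14 0' 8.54
python3 - <<'E'
from h import *
snap('side','s9.png');s=snap('wrist','w9.png');print(bot.get_state()['position'])
E
```

```text
clock: 13.9
position: [0.4676, -0.2414, 0.0241]
ee_rot: [0.001, 0.662, 0.75, 0.0]
force: [0.5, -0.7, -0.8]
grip_width: 0.448
clock: 15.02
position: [0.468, -0.2417, 0.1647]
ee_rot: [0.002, 0.662, 0.75, 0.0]
force: [0.7, -0.4, -0.1]
grip_width: 0.998
[ 0.46660125 -0.24076001  0.16267135]
```

View pics/w9.png

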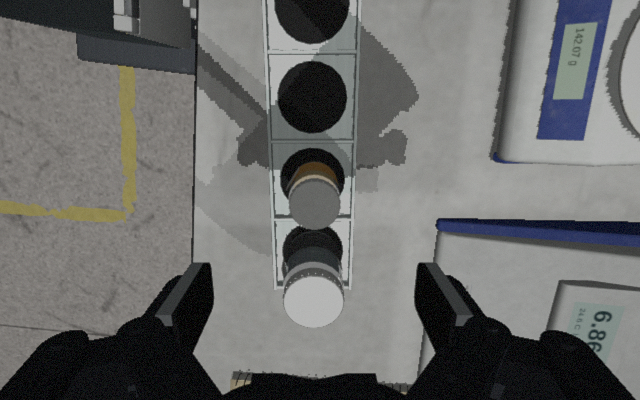

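```bash
python3 -m crank '0 5 2 0; 0 11 3 -0.05; 0.5 17 3 -0.15; 1 23 3 -0.2; 1.5 29 3 -0.25; 2 35 2 -0.315; 2 39 -1 -0.315; 2 40.1 -4 -0.315; 2 40.1 -5 -0.315;2 40.1 -5 -0.315'
python3 - <<'E'
from h import *
s=snap('wrist','w10.png');print(bot.get_state()['position'])
E
```

```text
clock: 16.38
position: [0.486, 0.1593, 0.1122]
ee_rot: [-0.001, 0.771, 0.637, -0.001]
force: [-0.0, 0.8, 0.6]
grip_width: 0.999
[0.48691097 0.15921791 0.11310667]
```

View pics/w10.png

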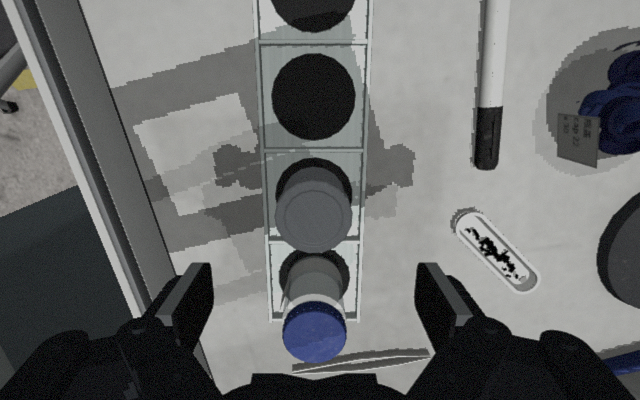

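```bash
python3 - <<'E'
from h import *
s=snap('wrist');print(ray(s,(313.5,213),.053),ray(s,(314.5,330),.076),bot.get_state()['position'])
E
python3 -m crank '0 0 -4 0; 0 0 -7.5 0; 0 0 -8.9 0; 0 0 -8.9 0'
python3 -m crank '0 0 0 0;0 0 0 0;0 0 0 0;0 0 0 0;0 0 0 0;0 0 0 0;0 0 0 0;0 0 0 0' 2 40
python3 - <<'E'
from h import *
s=snap('side','s11.png');cv2.imwrite('pics/s11.png',cv2.resize(s['pixels'][180:320,190:350,::-1],None,fx=5,fy=4))
E
```

```text
[[0.48754787 0.16193158 0.053     ]] [[0.47523885 0.09476299 0.076     ]] [0.48752175 0.15923703 0.11373079]
clock: 16.98
position: [0.4871, 0.1596, 0.0244]
ee_rot: [-0.0, 0.771, 0.637, -0.0]
force: [-0.2, -0.7, 0.0]
grip_width: 0.998
clock: 17.98
position: [0.4878, 0.1602, 0.0257]
ee_rot: [0.001, 0.771, 0.637, 0.001]
force: [-0.3, -0.1, 8.4]
grip_width: 0.554
```

View pics/s11.png

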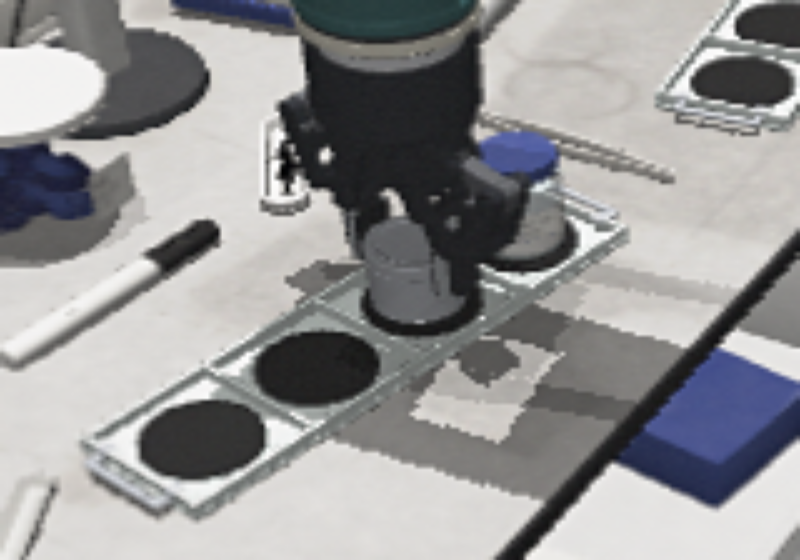

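```bash
python3 -m crank '0 0 1 0; 0 0 4 0; 0 0 9 0; 0 0 13 0; 0 -5 14 0.05; 0 -11 14 0.15; -1 -17 14 0.22; -2 -23 14 0.3; -2.9 -28 13 0.315; -2.9 -32 10 0.315; -2.9 -33.4 6 0.315;-2.9 -33.4 5 0.315'
python3 - <<'E'
from h import *
snap('side','s12.png');s=snap('wrist','w12.png');print(bot.get_state()['position'])
E
```

```text
clock: 19.52
position: [0.4565, -0.1742, 0.073]
ee_rot: [-0.002, 0.662, 0.749, -0.0]
force: [-0.3, -0.3, -1.0]
grip_width: 0.553
[ 0.45707905 -0.17308419  0.07393848]
```

View pics/w12.png

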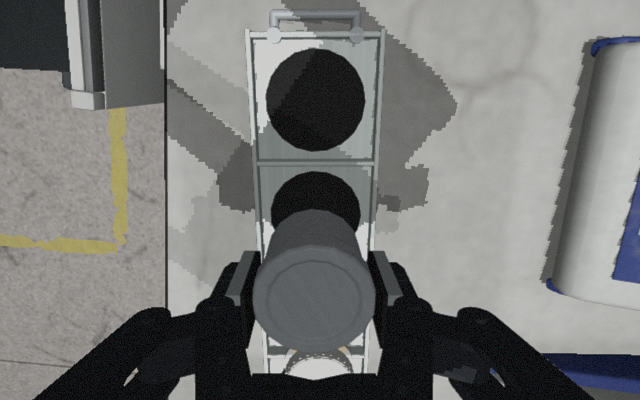

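View pics/s12.png

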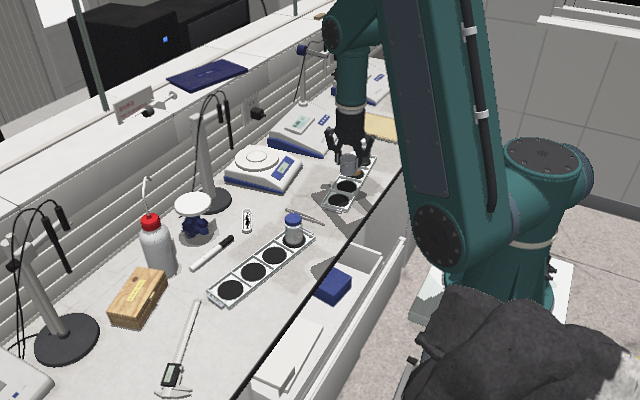

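```bash
python3 -m crank '0 0 -2 0; 0 0 -4 0; 0 0 -4.9 0; 0 0 -4.9 0; 0 0 -4.9 0'
python3 -m crank '0 0 0 0; 0 0 0 0;0 0 0 0;0 0 0 0;0 0 4 0;0 0 9 0;0 0 12 0;0 0 14 0;0 0 14 0' 8.54
python3 - <<'E'
from h import *
s=snap('wrist','w13.png');print(bot.get_state()['position'])
E
```

```text
clock: 20.25
position: [0.4587, -0.1739, 0.0262]
ee_rot: [0.001, 0.661, 0.75, 0.0]
force: [0.4, -0.3, 0.3]
grip_width: 0.55
clock: 21.38
position: [0.459, -0.1746, 0.1666]
ee_rot: [0.002, 0.662, 0.75, 0.0]
force: [-0.3, -0.4, -0.5]
grip_width: 1.002
[ 0.45814926 -0.17414516  0.16541423]
```

View pics/w13.png

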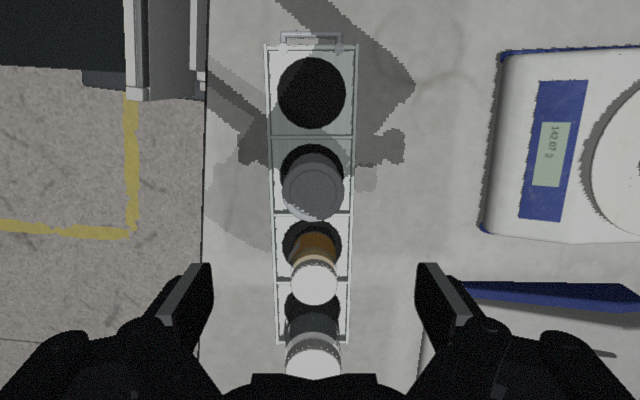

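```bash
python3 -m crank '0 5 2 -0.05; 0.5 11 2 -0.15; 1 17 2 -0.25; 1.6 23 0 -0.315; 1.6 26.5 -3 -0.315; 1.6 26.7 -5 -0.315;1.6 26.7 -5 -0.315'
python3 - <<'E'
from h import *
s=snap('wrist','w14.png');print(bot.get_state()['position'])
im=s['pixels'][:,:,::-1]
m=cv2.inRange(cv2.cvtColor(im,cv2.COLOR_BGR2HSV),(105,120,40),(130,255,255));m[:,:250]=0;m[:,400:]=0
cs=max(cv2.findContours(m,0,1)[0],key=cv2.contourArea);e=cv2.fitEllipse(cs);print(e,ray(s,e[0],.075))
E
```

```text
clock: 22.3
position: [0.4714, 0.0934, 0.1127]
ee_rot: [-0.002, 0.771, 0.637, -0.003]
force: [0.1, -0.1, 1.0]
grip_width: 1.0
[0.47255019 0.09297518 0.11386348]
((317.6790466308594, 233.2758026123047), (66.33899688720703, 67.51766967773438), 83.81654357910156) [[0.47347357 0.09195611 0.075     ]]
```

View pics/w14.png

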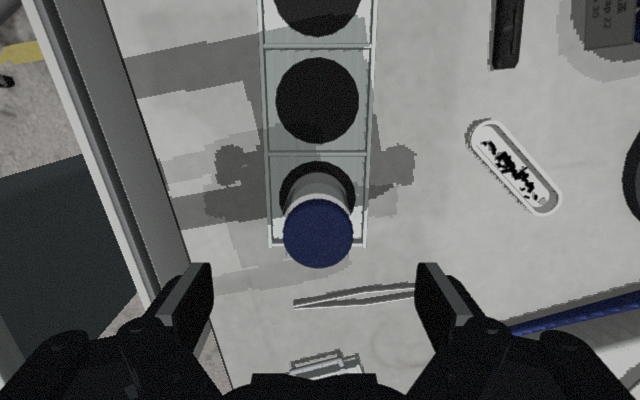

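```bash
python3 -m crank '0 0 -4 0; 0 0 -7.5 0; 0 0 -9.2 0; 0 0 -9.2 0'
python3 -m crank '0 0 0 0;0 0 0 0;0 0 0 0;0 0 0 0;0 0 0 0;0 0 0 0;0 0 0 0;0 0 0 0' 2 40
python3 -m crank '0 0 1 0; 0 0 4 0; 0 0 9 0; 0 -5 13 0.05; 0 -10 13 0.15; -1 -15 13 0.25; -2.4 -18 10 0.315; -2.4 -19.6 6 0.315; -2.4 -19.6 5 0.315; -2.4 -19.6 5 0.315'
python3 - <<'E'
from h import *
snap('side','s15.png');s=snap('wrist','w15.png');print(bot.get_state()['position'])
E
```

```text
clock: 22.85
position: [0.4735, 0.0922, 0.0227]
ee_rot: [-0.001, 0.771, 0.636, -0.001]
force: [0.8, -0.4, -0.2]
grip_width: 0.996
clock: 23.85
position: [0.4747, 0.093, 0.0243]
ee_rot: [0.001, 0.771, 0.637, 0.001]
force: [-0.1, -0.3, 5.9]
grip_width: 0.49
clock: 25.1
position: [0.4497, -0.1024, 0.0734]
ee_rot: [-0.001, 0.662, 0.75, -0.0]
force: [0.4, -0.3, -0.1]
grip_width: 0.488
[ 0.45082243 -0.10250504  0.07435073]
```

View pics/w15.png

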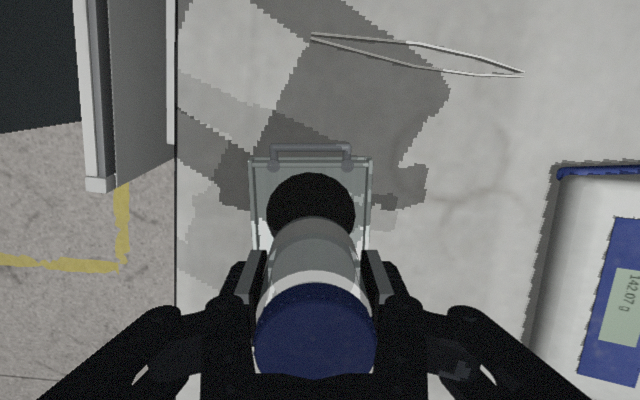

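View pics/s15.png

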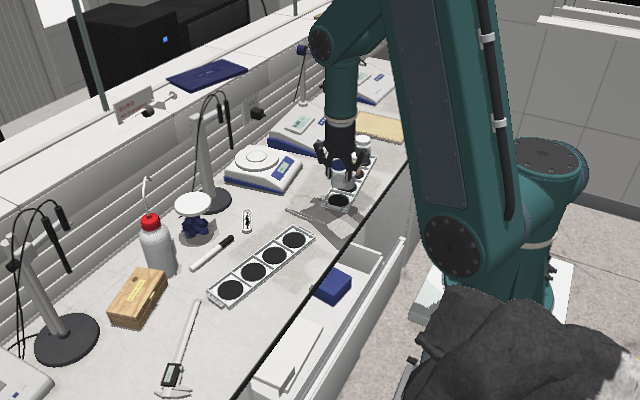

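```bash
python3 -m crank '0 0 -2 0; 0 0 -4 0; 0 0 -4.9 0; 0 0 -4.9 0; 0 0 -4.9 0'
python3 -m crank '0 0 0 0; 0 0 0 0;0 0 0 0;0 0 0 0;0 0 4 0;0 0 9 0;0 0 12 0;0 0 16 0;0 0 20 0;0 0 20 0;0 0 20 0' 8.54
python3 - <<'E'
from h import *
s=snap('wrist','w16.png');print(bot.get_state()['position'])
d=snap('side');cv2.imwrite('pics/s16.png',cv2.resize(d['pixels'][110:230,290:420,::-1],None,fx=5,fy=4.9))
E
```

```text
clock: 25.82
position: [0.4507, -0.103, 0.0249]
ee_rot: [0.001, 0.661, 0.75, 0.0]
force: [0.2, -0.2, -0.7]
grip_width: 0.487
clock: 27.2
position: [0.4494, -0.1028, 0.2237]
ee_rot: [-0.0, 0.662, 0.75, -0.0]
force: [-0.9, -0.4, -0.3]
grip_width: 1.001
[ 0.44900012 -0.10265558  0.22318546]
```

View pics/w16.png

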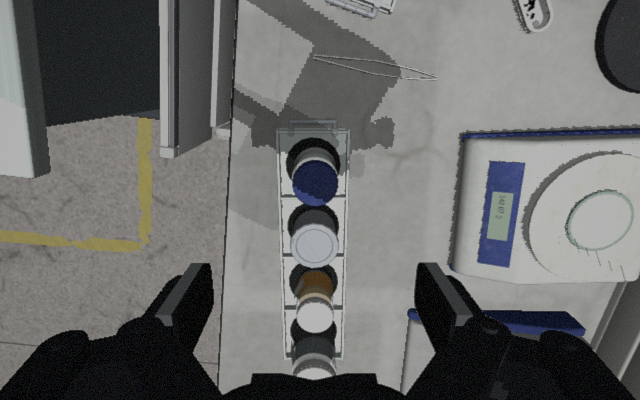

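View pics/s16.png

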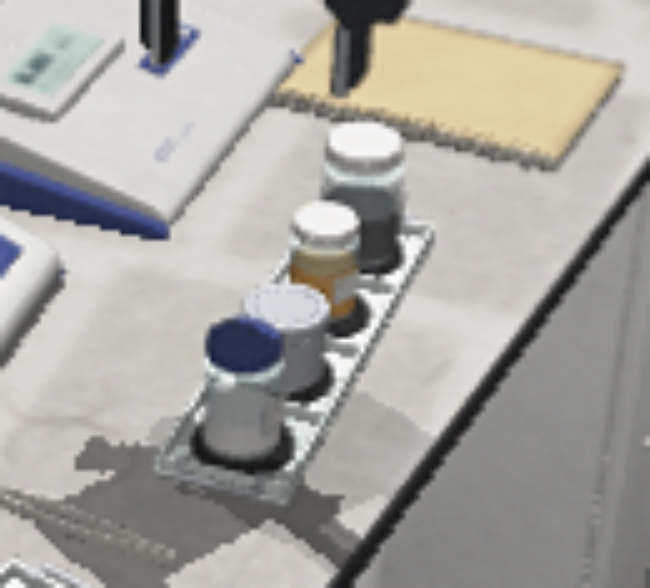

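Run:
```python
from h import *
s=snap('wrist')
for n,u,z,c in(('med',(315.5,184),.076,(.450,-.104)),('tin',(315,245.5),.053,(.4585,-.173)),('small',(315.5,316),.070,(.467,-.242)),('large',(315,377),.085,(.476,-.3115))):
    p=ray(s,u,z)[0];print(n,p.round(4),((p[:2]-c)*1000).round(1))
print(bot.job_done())
```

```text
med [ 0.4506 -0.1053  0.076 ] [ 0.6 -1.3]
tin [ 0.4589 -0.174   0.053 ] [ 0.4 -1. ]
small [ 0.4681 -0.2425  0.07  ] [ 1.1 -0.5]
large [ 0.4753 -0.3036  0.085 ] [-0.7  7.9]
the job is handed in; nothing more can be done
None
```

All four vessels are now in the once empty rack in reversed order, and the job is handed in at about 27 s on the robot's clock. Seen from the robot, the full rack held large, small, tin, medium from left to right. The other rack now holds medium, tin, small, large.

**Last checks:** The final wrist and side pictures show every vessel upright on its pad, with the fingers open and well above them. From the last wrist picture I worked out how far each vessel stands from its cell centre:

| Vessel | Offset from cell centre |
|---|---|
| medium jar | about 1.5 mm |
| tin | about 1 mm |
| small jar | about 1 mm |
| large jar | about 8 mm in y, less than 1 mm in x |

**One disagreement:** The 8 mm for the large jar is a rough reading, because its cap was at the edge of the picture and partly hidden by the gripper. When I set it down, the tool stood within about 1 mm of the cell centre. Even at 8 mm it is inside the 15 mm limit. No other check failed or disagreed by more than a few millimetres.

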